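# Vent the clamp and rock the locating block out of its nest

### The job

The locating block is stuck in its nest between two brass shoes that hook into its neck. First vent the clamp: squeeze the red trigger fully against the black upright grip and let it spring back; then take the block by its head and rock it to one side and the other until both stiff shoes have been pushed back, and draw it straight up out of the nest. Finish while still holding the block upright and still over the nest, its foot just clear (about 2 cm) above it; leave the loose parts in front of the fixture where they stand.

Things in the scene. Friction and masses are not known exactly. Their poses are not given: they have to be found in the camera images.
- fixture: Fixed fixture: dark steel plate 120 (x) x 290 (y) x 12 mm. Origin: centre of the plate's underside, on the bench; z up; its -x side faces the robot, give or take its yaw. It carries the nest at local (0, -80) mm, a blue and steel block 50 (x) x 104 (y) mm, 71 mm high over the bench, and the release valve with grip and trigger at local (0, +90) mm.
- grip_back (a point): Middle of the back (+x) face of the fixed black upright grip, 115 mm above the bench; axes as the fixture's. The grip measures 24 (x) x 28 (y) mm, stands on an aluminium body 76 x 50 mm that ends at height 42 mm, and its top is at height 152 mm. The red trigger stands in front (-x) of it.
- trigger_pad (a point): Middle of the front (-x) face of the red trigger bar (10 x 20 mm, top at height 137 mm), 115 mm above the bench: a good height to squeeze, 48 mm in front of grip_back when released, 34 mm when fully squeezed.
- trigger (a joint): Red sprung trigger, rad: 0 released, 0.20 squeezed fully home; springs back by itself. Hinged at its lower end, at local (-15, 90, 48) mm of the fixture, about the fixture's y axis: the upper end moves in +x toward the grip, which itself does not move. Fully home takes about 8 N at trigger_pad.
- nest_mouth (a point): Centre of the nest's top, 71 mm above the bench, straight over the pocket; axes as the fixture's.
- block: Loose steel locating block, about 0.45 kg, 102 mm high. Origin: centre of its underside, 12 mm above the bench when seated (59 mm below nest_mouth); axes as the fixture's. Foot rounded about its x axis (radius 14 mm), so that seated it leans to +y and -y about a line 14 mm above the origin, not along x. Shank 28 x 28 mm up to 42 mm, neck 24 (x) x 20 (y) mm up to 60 mm, then the head.
- block_head (a point): Middle of the block's bright head, 81 mm above its origin. The head is 20 (x) x 34 (y) x 42 mm; grip it across the two faces that look along x. Leaning the block about 0.15 rad to one side (this point 10 mm sideways) pushes that side's shoe back by about 5.5 mm.
- shoe_left (a joint): Brass shoe on the fixture's +y side of the block's neck, m: 0 gripping, 0.006 fully pushed back (away from the block). Its tooth, 26 mm wide, 56 to 66 mm above the bench, reaches 4 mm over the shank, so a straight pull does not free the block. Stiff: moves at about 12 N and stays where it is pushed. Beyond 0.004 it no longer hooks the block.
- shoe_right (a joint): The same shoe on the fixture's -y side: 0 gripping, 0.006 fully pushed back, unhooked beyond 0.004 (m).
- power_post: Obstacle, fixed: wooden post with a power strip at the far edge of the bench, 71 (x) x 176 (y) mm, 525 mm tall; origin at the centre of its foot. It stands between the arm's start and the fixture, on the far side: swing the arm across close to the base.
- coupler: Bystander: grey and brass hydraulic coupler standing upright, 25 x 25 x 65 mm; origin at the centre of its underside. Stands in front of the fixture.
- packing_block: Bystander: black stepped packing block, 32 x 60 x 50 mm; origin at the centre of its underside.
- screw: Bystander: black socket screw standing on its head, 24 x 24 x 76 mm; origin at the centre of its underside.
Mind the look-alikes: they are no part of the job. Of the things like the block, leave any that is blue or green; of the rest the larger one is meant.

How it is judged:
By the outcome, as a careful person would: the job done as asked, in the order asked, and still so for the second after the job is handed in, while the arm keeps its last pose, push and grip.
It also fails if it takes over 58 s, if anything falls off the work surface, if the arm or the gripper's body presses on something with over 40 N, if the wrist force passes 120 N, or if a joint passes its speed limit or range.

### The arm

A 7-joint arm with a two-finger parallel gripper is mounted at the origin on the work surface; the furniture and walls round the work are solid. World frame = base frame: x ahead of the robot, y to its left, z up, the work surface at z = 0. Lengths are in m, angles in rad, forces in N, time in s.
With the tool pointing down it reaches from about 0.35 to 0.9 m from the base axis. Payload 7.2 kg.
Tool frame: the origin (TCP) lies at the very end of the fingers, on their centre line; the grasp point (between the pads) lies 19 mm behind it (manip.hold_point_z is the distance from the TCP to the grasp point, in m); z points along the fingers, y is the line along which they close (so a half turn about z gives the same grasp; the last joint's range is limited). The gripper opens to 88 mm and grips with 3 to 60 N. Pads are 20 mm wide; open, the fingers measure 115 mm over their backs; the gripper's body (75 mm by 178 mm) begins 61 mm behind the grasp point.
Start: joints at [-1.23, 0.411, -0.013, 1.596, 0.006, 1.134, -0.082], TCP at [0.248, 0.573, 0.223] pointing down, gripper open.
Joint ranges: [-2.95, 2.95], [-0.29, 1.99], [-1.47, 1.44], [0.14, 2.54], [-1.03, 4.17], [0.13, 1.85], [-2.86, 2.86]. Speed limits (rad/s): [2.39, 2.39, 3.01, 3.01, 3.14, 3.14, 3.14].

### API

Orientations are given as a rotation vector (axis times angle).
In Python, from workcell import telemetry, vision, workorder, nets, manip gives the robot as it stands.
- The arm moves only by the tool arm_command, never from a script. Its argument "moves" is a list of rows, each an object of numbers: "tx", "ty", "tz": the shift along the tool's x, y, z in cm; "wx", "wy", "wz": the turn, a rotation vector about the tool's x, y, z in degrees; "gripper": the opening in per cent of the stroke, from 0 (shut) to 100 (fully open). In form: [{"tx": .., "ty": .., "tz": .., "wx": .., "wy": .., "wz": .., "gripper": ..}, ...]. A call has 1 to 10 rows; each row is the pose to reach, as a shift and turn from the pose commanded when the call began, along the tool's axes at that moment; what a row does not reach only later rows make up. A row lasts 1/12 s, in which the tool goes at most 41.7 mm and 7.16 degrees, less where a joint would pass 70% of its speed; a pose out of reach is approached as far as the arm can. A call with a gripper value outside its range is refused whole. The fingers move at their own pace and stop on an object; "squeeze" is the grip in N (left out, the last holds). Time passes only in rows, so rows that repeat a pose let the fingers close. It gives the time, the measured TCP pose, the force, the opening and the grip force at its end, in the units of the state.
- telemetry.observe(): the state, without advancing time (a new reading comes with each control period).
- vision.capture(name): name is "scene" or "side" or "wrist"; returns the picture (400x640x3 uint8, blue, green, red); there is no depth.
- vision.camera_params(name): a dict with "camera_matrix" (3x3 intrinsics, pixels), "R" (3x3) and "t" (3): a world point X has camera coordinates R X + t; the wrist camera has in their place "hand_eye" (4x4, takes a point from camera to tool coordinates, whose origin is the TCP and whose axes are the flange's). Camera axes: x right, y down, z forward; pixel columns grow to the right and rows downward; lengths in m; the calibration is good to about 2 mm. The wrist camera is an equidistant fisheye: a pixel r from the principal point sees the ray r / f radians off the axis. A picture is of the moment at which its call begins: read the wrist's pose just before it. camera_params takes no time and is no camera call.
- workorder.sign_off(): hands the job in; it is judged then, once.
Trained networks look in the newest picture that a camera, given by its name, has taken for a name from the list of things; names that differ only in an ending like _2 or _b are one class to them, and where a whole thing is asked for, a point or a joint stands for the part that bears it (a point fixed in the world has none). Each returns a list of dicts, best first, with "confidence" (0 to 1); they miss things now and then, are a little off and sometimes report something else, mostly with a low value. They report only what shows in the picture. A call takes as long as a camera call. They do not tell look-alikes from the thing itself.
- nets.find_in(target, camera): "extent" ([left, top, width, height] in pixels, round what is visible of it).
The state is a dict: "clock": time; "joints": joint angles; "qd": joint speeds; "joint_efforts": joint torques, N m; "tcp_pos": TCP position; "orientation": TCP orientation; "force": force on the tool from outside, world axes, zero at the start; "torque": the same for the moment, N m; "gripper_width": finger opening in m; "grasp_force": force on a finger pad.
Only numpy, scipy, OpenCV 4.12 (cv2) and the standard library are available. Lean on these libraries where they do the work, as an engineer would, in place of code of your own. Each camera call takes 0.05 s, during which the arm holds its last target. There are 200 camera calls.

## Working session

There is one attempt and no reset: what is moved stays moved. The work goes in short steps, Python scripts to look and compute and a tool call to move; the robot and the scene stay as the last step left them, time stands still between calls to the robot, and variables do not carry over. Pictures are saved under pics/ and viewed, at most 10 in all, crops included, and the job is handed in when it is done.

Besides the shell and the picture viewer there is one more tool, called after ">>>" as name(argument=value, ...) on one line, values as JSON. arm_command: Moves the arm, as the interface text tells. Its arguments: {"type":"object","properties":{"moves":{"type":"array","items":{"type":"object","properties":{"tx":{"type":"number"},"ty":{"type":"number"},"tz":{"type":"number"},"wx":{"type":"number"},"wy":{"type":"number"},"wz":{"type":"number"},"gripper":{"type":"number"}}}},"squeeze":{"type":"number"}},"required":["moves"]}

```bash
mkdir -p pics; ls; cat > h.py <<'E'
import numpy as np, cv2
from scipy.spatial.transform import Rotation as Rn
from workcell import telemetry, vision, workorder, nets, manip
def P(n):
    p=vision.camera_params(n); return np.array(p["camera_matrix"]),np.array(p["R"]),np.array(p["t"]).ravel()
def proj(n,X):
    K,R,t=P(n); c=R@np.array(X)+t; u=K@c; return u[:2]/u[2]
def ray(n,uv):
    K,R,t=P(n); d=R.T@np.linalg.inv(K)@np.array([*uv,1.]); return -R.T@t,d/np.linalg.norm(d)
def onz(n,uv,z):
    o,d=ray(n,uv); return o+d*(z-o[2])/d[2]
def tri(rays):
    A=np.zeros((3,3));b=np.zeros(3)
    for o,d in rays:
        M=np.eye(3)-np.outer(d,d);A+=M;b+=M@o
    X=np.linalg.solve(A,b); return X,[np.linalg.norm((np.eye(3)-np.outer(d,d))@(X-o)) for o,d in rays]
def pose():
    s=telemetry.observe(); return np.array(s["tcp_pos"]),Rn.from_rotvec(s["orientation"]).as_matrix(),s
def wray(uv,pos,R):
    p=vision.camera_params("wrist");K=np.array(p["camera_matrix"]);H=np.array(p["hand_eye"])
    a=np.array([(uv[0]-K[0,2])/K[0,0],(uv[1]-K[1,2])/K[1,1]]);r=np.linalg.norm(a)
    d=np.array([*(a/r*np.sin(r)),np.cos(r)]);return R@H[:3,3]+pos,R@H[:3,:3]@d
E
python3 - <<'E'
from h import *
p,R,s=pose();print(p,R.round(3),s["clock"],s["force"],manip.hold_point_z)
for n in("scene","side"):
    im=vision.capture(n);cv2.imwrite(f"pics/{n}0.png",im)
    for t in("fixture","block","trigger","grip_back","power_post","coupler","packing_block","screw","shoe_left"):
        print(n,t,[(np.round(d["extent"]).astype(int).tolist(),round(d["confidence"],2)) for d in nets.find_in(t,n)][:4])
    K,Rr,t=P(n);print(-Rr.T@t)
print(telemetry.observe()["clock"],vision.camera_params("wrist"))
E
```

```text
pics
[0.2482397  0.57302895 0.22180888] [[-0.918  0.397 -0.001]
 [ 0.397  0.918 -0.002]
 [-0.    -0.002 -1.   ]] 0.0 [-0.73035315  1.00413153  0.31499576] 0.0187
scene fixture [([218, 166, 129, 106], 0.89)]
scene block [([297, 204, 20, 30], 0.91), ([346, 227, 17, 47], 0.87), ([322, 262, 15, 30], 0.71), ([329, 192, 16, 29], 0.52)]
scene trigger [([239, 175, 14, 31], 0.55)]
scene grip_back [([222, 162, 121, 110], 0.89)]
scene power_post [([220, 163, 125, 110], 0.37), ([230, 235, 32, 40], 0.3)]
scene coupler [([267, 259, 13, 27], 0.52)]
scene packing_block [([231, 239, 32, 34], 0.81)]
scene screw [([208, 223, 17, 32], 0.8), ([302, 203, 13, 32], 0.27)]
scene shoe_left [([292, 221, 7, 8], 0.53), ([221, 163, 124, 110], 0.42), ([299, 204, 20, 29], 0.4)]
[-0.08143353 -0.39255727  0.69551819]
side fixture [([278, 209, 68, 100], 0.78)]
side block [([255, 211, 16, 27], 0.92), ([320, 180, 14, 27], 0.81), ([313, 195, 14, 28], 0.71), ([365, 254, 16, 23], 0.67)]
side trigger [([320, 232, 6, 35], 0.79)]
side grip_back [([280, 208, 66, 101], 0.83), ([364, 255, 20, 21], 0.73)]
side power_post []
side coupler [([375, 221, 10, 28], 0.65)]
side packing_block [([364, 254, 18, 22], 0.71)]
side screw [([315, 222, 9, 12], 0.71), ([369, 259, 19, 37], 0.68)]
side shoe_left [([364, 256, 18, 19], 0.63)]
[0.36498965 1.09228128 0.58706481]
1.0 {'camera_matrix': array([[309.70691629,   0.        , 320.43651275],
       [  0.        , 309.70691629, 197.88841852],
       [  0.        ,   0.        ,   1.        ]]), 'hand_eye': array([[ 5.81089256e-05, -9.52582031e-01, -3.04281892e-01,
         8.42174357e-02],
       [ 9.99999978e-01,  1.16703424e-04, -1.74379948e-04,
        -3.58386200e-04],
       [ 2.01621944e-04, -3.04281875e-01,  9.52582017e-01,
        -1.61813447e-01],
       [ 0.00000000e+00,  0.00000000e+00,  0.00000000e+00,
         1.00000000e+00]])}
```

View pics/scene0.png

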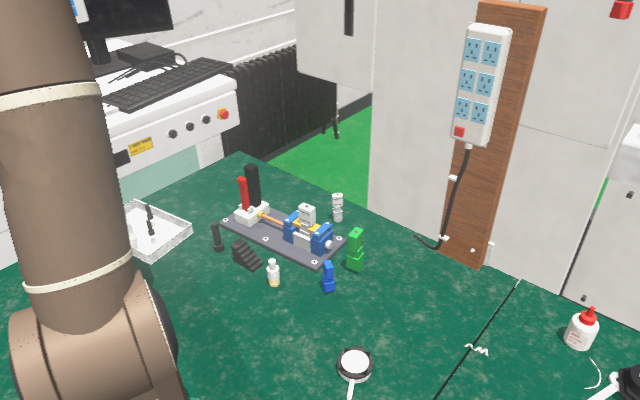

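View pics/side0.png

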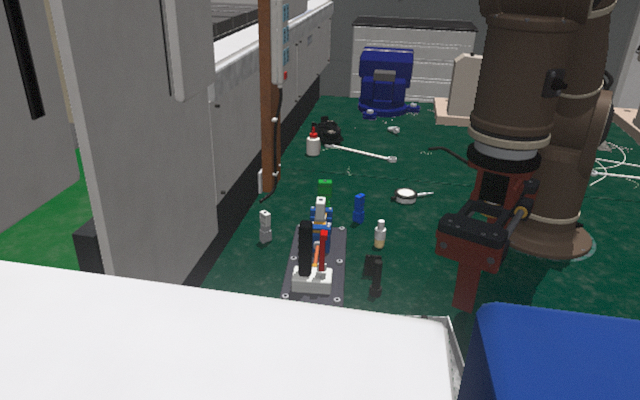

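The candidates for the block are, in the scene view, the seated steel head (307,215), a loose steel one (337,207), green (355,250) and blue (328,277). In the side view the seated head is at (320,205) and the loose steel one at (265,226). I choose the seated one. The trigger is at scene (243,192) / side (322,250).

```bash
python3 - <<'E'
from h import *
a=cv2.imread("pics/scene0.png")[150:300,200:380];b=cv2.imread("pics/side0.png")[165:315,240:400]
a=cv2.resize(a,None,fx=4,fy=4,interpolation=3)[:, :];b=cv2.resize(b,None,fx=4,fy=4,interpolation=3)
cv2.imwrite("pics/a.png",a);cv2.imwrite("pics/b.png",b)
def T(n,u,v):
    X,r=tri([ray("scene",u),ray("side",v)]);print(n,X.round(4),np.round(r,4))
T("head",(307,213),(320,203));T("trigtop",(242,177),(323,232));T("griptop",(252,165),(305,222))
T("loose",(337,195),(265,213));T("green",(355,232),(325,182));T("blue",(327,264),(360,196));T("coupler",(272,261),(380,222));T("screw",(214,225),(376,261))
for z in(0,):print("post foot",onz("scene",(460,262),0),onz("scene",(435,245),0))
for n in("scene","side"):print(n,P(n)[0][0,0])
E
```

```text
head [0.5055 0.1599 0.0992] [0.0036 0.0036]
trigtop [0.4747 0.3323 0.1331] [0.0003 0.0003]
griptop [0.508  0.3324 0.1496] [0.0001 0.0001]
loose [0.6267 0.1774 0.0715] [0.0008 0.0008]
green [0.5161 0.0416 0.0977] [0. 0.]
blue [0.4301 0.0434 0.0706] [0.0003 0.0003]
coupler [0.3755 0.1413 0.0599] [0.0008 0.0008]
screw [0.3715 0.3138 0.0699] [0.0034 0.0034]
post foot [ 0.67635692 -0.12482755  0.        ] [ 0.69186611 -0.05526499  0.        ]
scene 466.5711808401839
side 489.12030084628435
```

View pics/a.png

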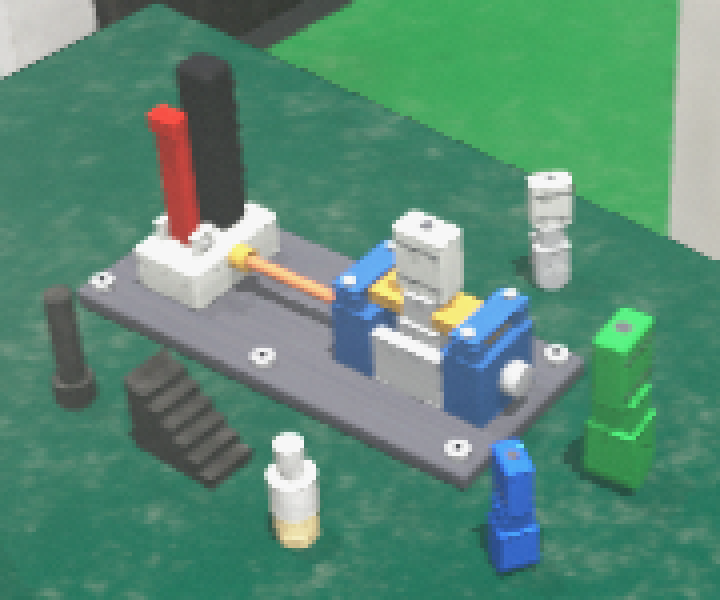

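View pics/b.png

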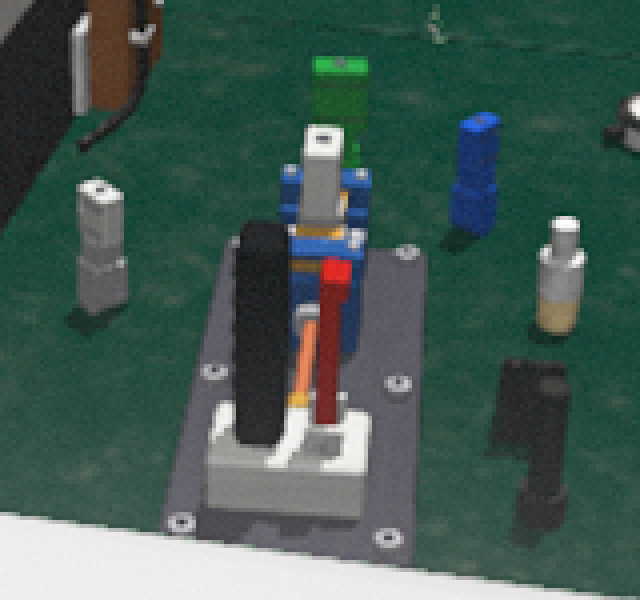

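The crops show the seated bright block (scene hole (307,206), side hole (321,199)), with the trigger and grip to its left and the bystanders in front. A smaller loose steel look-alike stands behind at scene (337,195). I'll fit the fixture pose from the screws and tops.

```bash
python3 - <<'E'
from h import *
from scipy.optimize import least_squares
S=lambda u:np.array(u)/4+np.array([200,150])-.375
D=lambda u:np.array(u)/4+np.array([240,165])-.375
pts=dict(hole=((428,224),(323,138)),s1=((102,280),(389,538)),s2=((262,355),(399,383)),s3=((457,447),(407,252)),s4=((557,352),(238,242)),trigtop=((168,113),(337,268)),griptop=((205,66),(264,230)))
X={}
for k,(u,v) in pts.items():
    X[k],r=tri([ray("scene",S(u)),ray("side",D(v))]);print(k,X[k].round(4),np.round(r[0],4))
d=X["s1"]-X["s3"];yaw=np.arctan2(-d[0],d[1]);print("yaw",yaw)
# reprojection fit x,y,yaw: screws at (+-a, +-b), trig x, grip x
def loc(q):
    x,y,w,a,b,tx,gx,dz=q;c,s=np.cos(w),np.sin(w)
    L=dict(hole=(0,-.08,.114),s1=(-a,b,.012),s2=(-a,0,.012),s3=(-a,-b,.012),s4=(a,-b,.012),trigtop=(tx,.09,.137),griptop=(gx,.09,.152))
    return {k:np.array([x+c*v[0]-s*v[1],y+s*v[0]+c*v[1],v[2]+dz]) for k,v in L.items()}
def f(q):
    L=loc(q);e=[]
    for k,(u,v) in pts.items(): e+=[*(proj("scene",L[k])-S(u)),*(proj("side",L[k])-D(v))]
    return np.array(e)
r=least_squares(f,[.5,.24,yaw,.05,.13,-.03,.01,0]);print(r.x.round(4),f(r.x).reshape(-1,4).round(1))
for k,v in loc(r.x).items():print(k,v.round(4))
E
```

```text
hole [0.5067 0.1642 0.113 ] 0.0004
s1 [0.4379 0.3706 0.0154] 0.0006
s2 [0.45   0.2444 0.0161] 0.0007
s3 [0.4635 0.1084 0.0159] 0.0006
s4 [0.5613 0.1179 0.015 ] 0.0015
trigtop [0.4729 0.3309 0.1328] 0.0003
griptop [0.5058 0.3327 0.1487] 0.0014
yaw 0.0971484368905098
[ 4.999e-01  2.444e-01  9.540e-02  4.920e-02  1.315e-01 -1.910e-02
  1.440e-02  4.000e-04] [[ 0.1 -0.9 -0.2 -0.4]
 [ 0.5  0.7 -0.   1.4]
 [ 2.1  1.7  0.1  0.4]
 [ 0.1  0.9  0.1  1.6]
 [ 0.4  0.3  0.4  1.4]
 [-0.7 -1.9  0.4 -1.7]
 [-0.6 -2.2  0.4 -0.5]]
hole [0.5075 0.1648 0.1144]
s1 [0.4384 0.3707 0.0124]
s2 [0.4509 0.2397 0.0124]
s3 [0.4634 0.1088 0.0124]
s4 [0.5614 0.1182 0.0124]
trigtop [0.4723 0.3322 0.1374]
griptop [0.5056 0.3354 0.1524]
```

```bash
cat >> h.py <<'E'
F=np.array([.4999,.2444]);W=.0954
def l2w(l): 
    c,s=np.cos(W),np.sin(W);return np.array([F[0]+c*l[0]-s*l[1],F[1]+s*l[0]+c*l[1],l[2]])
def Rt(lean=0):
    c,s=np.cos(W),np.sin(W);y=np.array([c,s,0]);z=np.array([0,0,-1.])
    return Rn.from_rotvec(y*lean).as_matrix()@np.column_stack([np.cross(y,z),y,z])
def go(l,lean=0,frm=None):
    p,R,s=pose() if frm is None else frm
    d=R.T@(l2w(l)-p)*100;w=np.degrees(Rn.from_matrix(R.T@Rt(lean)).as_rotvec());print("t cm",d.round(2),"w deg",w.round(2))
def w2l(p):
    c,s=np.cos(W),np.sin(W);d=np.array(p)[:2]-F;return np.array([c*d[0]+s*d[1],-s*d[0]+c*d[1],p[2]])
E
python3 -c "
from h import *
go((.0085,.09,.2))"
```

```text
t cm [-32.55 -11.91   2.27] w deg [ 0.   -0.   61.11]
```

>>> arm_command(moves=[{"tx":-32.5,"ty":-11.9,"tz":2.2,"wz":61.1,"gripper":100},{"tx":-32.5,"ty":-11.9,"tz":2.2,"wz":61.1},{"tx":-32.5,"ty":-11.9,"tz":2.2,"wz":61.1},{"tx":-32.5,"ty":-11.9,"tz":2.2,"wz":61.1},{"tx":-32.5,"ty":-11.9,"tz":2.2,"wz":61.1},{"tx":-32.5,"ty":-11.9,"tz":2.2,"wz":61.1},{"tx":-32.5,"ty":-11.9,"tz":2.2,"wz":61.1},{"tx":-32.5,"ty":-11.9,"tz":2.2,"wz":61.1},{"tx":-32.5,"ty":-11.9,"tz":2.2,"wz":61.1},{"tx":-32.5,"ty":-11.9,"tz":2.2,"wz":61.1}])

```text
$.moves[0]: bad value
```

```bash
python3 - <<'E'
from h import *
p,R,s=pose();print(p,w2l(p),s["clock"],s["joints"]);go((.0085,.09,.2))
im=vision.capture("wrist");cv2.imwrite("pics/w1.png",im)
for t in("trigger","grip_back","block"):print(t,[(np.round(d["extent"]).tolist(),round(d["confidence"],2)) for d in nets.find_in(t,"wrist")][:3])
E
```

```text
[0.24844207 0.57351013 0.22268186] [-0.21896502  0.35156634  0.22268186] 1.0 [-1.23018141  0.41106083 -0.01273932  1.59618985  0.00559513  1.13430017
 -0.08219933]
t cm [-32.55 -11.91   2.27] w deg [ 0.   -0.   61.11]
trigger [([233.0, 360.0, 11.0, 16.0], 0.74)]
grip_back [([208.0, 336.0, 86.0, 45.0], 0.92)]
block [([208.0, 333.0, 88.0, 48.0], 0.65)]
```

View pics/w1.png

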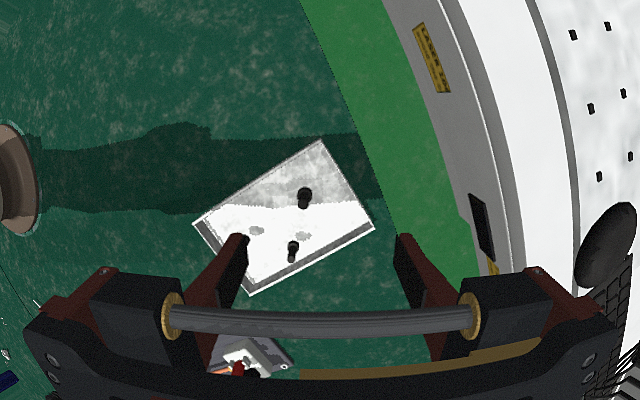

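The wrist view shows a tray beneath the start pose, and the grip and trigger at about (240,368). The move was refused, so I'll give every row all its keys.

>>> arm_command(moves=[{"tx":-3.6,"ty":-1.3,"tz":0.2,"wx":0,"wy":0,"wz":6.8,"gripper":100},{"tx":-7.2,"ty":-2.6,"tz":0.5,"wx":0,"wy":0,"wz":13.6,"gripper":100},{"tx":-10.8,"ty":-4.0,"tz":0.7,"wx":0,"wy":0,"wz":20.4,"gripper":100},{"tx":-14.4,"ty":-5.3,"tz":1.0,"wx":0,"wy":0,"wz":27.2,"gripper":100},{"tx":-18.1,"ty":-6.6,"tz":1.2,"wx":0,"wy":0,"wz":34,"gripper":100},{"tx":-21.7,"ty":-7.9,"tz":1.5,"wx":0,"wy":0,"wz":40.8,"gripper":100},{"tx":-25.3,"ty":-9.3,"tz":1.7,"wx":0,"wy":0,"wz":47.6,"gripper":100},{"tx":-28.9,"ty":-10.6,"tz":2.0,"wx":0,"wy":0,"wz":54.4,"gripper":100},{"tx":-32.5,"ty":-11.9,"tz":2.2,"wx":0,"wy":0,"wz":61.1,"gripper":100},{"tx":-32.5,"ty":-11.9,"tz":2.2,"wx":0,"wy":0,"wz":61.1,"gripper":100}])

```text
clock: 2.03
tcp_pos: [0.5054, 0.3273, 0.2008]
orientation: [2.129, 2.303, -0.0]
force: [0.1, -1.3, 0.4]
gripper_width: 0.0877
grasp_force: 0.0
```

```bash
python3 - <<'E'
from h import *
p,R,s=pose();print(p,w2l(p),s["clock"],s["joints"]);go((.0085,.09,.2))
im=vision.capture("wrist");cv2.imwrite("pics/w2.png",im)
for t in("trigger","grip_back","block"):print(t,[(np.round(d["extent"]).tolist(),round(d["confidence"],2)) for d in nets.find_in(t,"wrist")][:3])
E
```

```text
[0.50539959 0.32726836 0.20077014] [0.01336824 0.08196768 0.20077014] 2.0333 [-0.89339326  0.39739351  0.31611514  1.69896462 -0.13234845  1.06585019
 -0.45760897]
t cm [ 0.8  -0.5   0.07] w deg [ 0.18  0.22 -0.96]
trigger [([272.0, 168.0, 25.0, 47.0], 0.73), ([255.0, 119.0, 103.0, 230.0], 0.66)]
grip_back [([257.0, 122.0, 101.0, 223.0], 0.71), ([298.0, 307.0, 25.0, 46.0], 0.55)]
block [([245.0, 340.0, 24.0, 37.0], 0.88), ([302.0, 351.0, 19.0, 17.0], 0.84), ([299.0, 311.0, 20.0, 43.0], 0.75)]
```

View pics/w2.png

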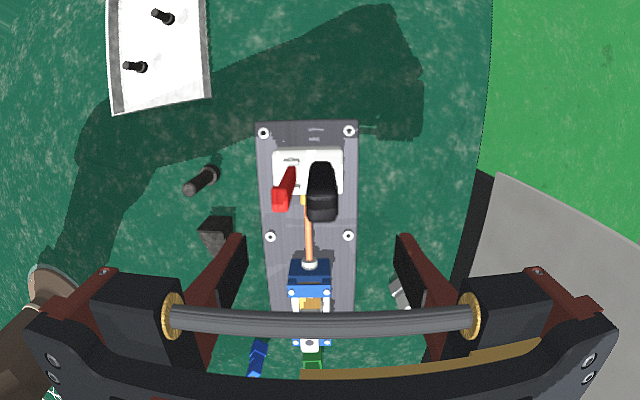

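The wrist view shows the trigger top at (279,205), the grip top at (322,205), and plate screws at (263,132), (349,131), (270,237) and (348,236). I'll check these against the model.

```bash
python3 - <<'E'
from h import *
p=np.array([0.50539959,0.32726836,0.20077014]);R=Rn.from_rotvec([2.129,2.303,0]).as_matrix()
p2,R2,s=pose();print(p2,s["orientation"]);
for n,uv,z in(("trig top",(279,205),.137),("grip top front-low edge",(322,212),.152),("s1",(263,132),.012),("s+ +",(349,131),.012),("s2",(270,237),.012),("s+0",(348,236),.012)):
    o,d=wray(uv,p2,R2);X=o+d*(z-o[2])/d[2];print(n,X.round(4),w2l(X).round(4))
go((.0085,.09,.0965))
E
```

```text
[0.49854836 0.33615883 0.20054652] [-2.10953826e+00 -2.32675429e+00  5.09885755e-05]
trig top [0.4657 0.339  0.137 ] [-0.025   0.0975  0.137 ]
grip top front-low edge [0.4988 0.3421 0.152 ] [0.0082 0.0974 0.152 ]
s1 [0.428  0.3803 0.012 ] [-0.0587  0.1422  0.012 ]
s+ + [0.5253 0.3904 0.012 ] [0.0391 0.1429 0.012 ]
s2 [0.4429 0.2507 0.012 ] [-0.0562  0.0117  0.012 ]
s+0 [0.5399 0.262  0.012 ] [0.0415 0.0137 0.012 ]
t cm [-0.15  0.12 10.4 ] w deg [-0.04 -0.04  0.14]
```

```bash
python3 - <<'E'
from h import *
p,R,s=pose();print(p,s["orientation"],np.abs(s["qd"]).max())
im=vision.capture("wrist");cv2.imwrite("pics/w3.png",cv2.resize(im[110:260,220:400],None,fx=4,fy=4,interpolation=cv2.INTER_CUBIC))
E
```

```text
[0.49854836 0.33615883 0.20054652] [-2.10953826e+00 -2.32675429e+00  5.09885755e-05] 0.016430603402890747
```

View pics/w3.png

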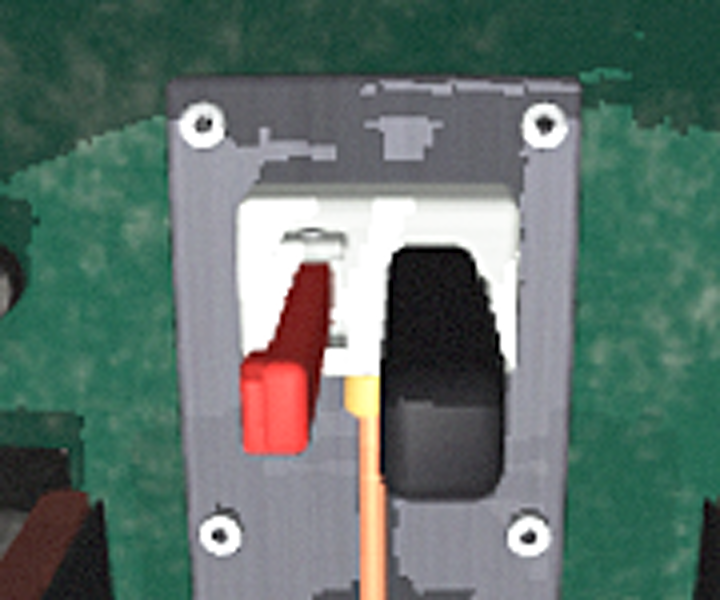

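The crop shows the trigger top at (275,408), the grip top at (443,450), and the four screws near (203,125), (545,125), (220,536) and (528,537).

```bash
python3 - <<'E'
from h import *
p,R,s=pose();print(p)
for n,uv,z in(("trig",(276,408),.137),("grip",(443,448),.152),("s1",(203,125),.012),("s++",(545,125),.012),("s2",(220,536),.012),("s+0",(528,537),.012)):
    uv=np.array(uv)/4+[220,110]-np.array([.375,.375]);o,d=wray(uv,p,R);X=o+d*(z-o[2])/d[2];print(n,X.round(4),w2l(X).round(4))
go((.0085,.09,.0965))
E
```

```text
[0.49825092 0.33656988 0.20058224]
trig [0.4732 0.3347 0.137 ] [-0.0179  0.0924  0.137 ]
grip [0.5054 0.3357 0.152 ] [0.0141 0.0903 0.152 ]
s1 [0.4369 0.3711 0.012 ] [-0.0507  0.1321  0.012 ]
s++ [0.534  0.3805 0.012 ] [0.0469 0.1322 0.012 ]
s2 [0.4489 0.2424 0.012 ] [-0.051   0.0029  0.012 ]
s+0 [0.5457 0.252  0.012 ] [0.0464 0.0032 0.012 ]
t cm [-0.2   0.14 10.41] w deg [-0.04 -0.04  0.19]
```

>>> arm_command(moves=[{"tx":-0.1,"ty":0.1,"tz":3.5,"wx":0,"wy":0,"wz":0,"gripper":100},{"tx":-0.1,"ty":0.1,"tz":7,"wx":0,"wy":0,"wz":0,"gripper":100},{"tx":-0.1,"ty":0.1,"tz":9.5,"wx":0,"wy":0,"wz":0,"gripper":100},{"tx":-0.1,"ty":0.1,"tz":10.4,"wx":0,"wy":0,"wz":0,"gripper":100},{"tx":-0.1,"ty":0.1,"tz":10.4,"wx":0,"wy":0,"wz":0,"gripper":100},{"tx":-0.1,"ty":0.1,"tz":10.4,"wx":0,"wy":0,"wz":0,"gripper":100},{"tx":-0.1,"ty":0.1,"tz":10.4,"wx":0,"wy":0,"wz":0,"gripper":100}])

```text
clock: 2.87
tcp_pos: [0.5012, 0.3354, 0.0985]
orientation: [2.112, 2.326, 0.004]
force: [-0.2, -0.2, 0.7]
gripper_width: 0.0877
grasp_force: 0.0
```

```bash
python3 -c "
from h import *
p,R,s=pose();print(w2l(p),s['force']);go((.0085,.09,.0965))"
```

```text
[0.00999544 0.09041679 0.0984554 ] [-0.2196812  -0.20143707  0.65039385]
t cm [-0.04 -0.15  0.2 ] w deg [ 0.13 -0.09  0.06]
```

>>> arm_command(moves=[{"tx":0,"ty":-0.1,"tz":0.1,"wx":0,"wy":0,"wz":0,"gripper":20},{"tx":0,"ty":-0.1,"tz":0.1,"wx":0,"wy":0,"wz":0,"gripper":20},{"tx":0,"ty":-0.1,"tz":0.1,"wx":0,"wy":0,"wz":0,"gripper":20},{"tx":0,"ty":-0.1,"tz":0.1,"wx":0,"wy":0,"wz":0,"gripper":20},{"tx":0,"ty":-0.1,"tz":0.1,"wx":0,"wy":0,"wz":0,"gripper":20},{"tx":0,"ty":-0.1,"tz":0.1,"wx":0,"wy":0,"wz":0,"gripper":20},{"tx":0,"ty":-0.1,"tz":0.1,"wx":0,"wy":0,"wz":0,"gripper":20},{"tx":0,"ty":-0.1,"tz":0.1,"wx":0,"wy":0,"wz":0,"gripper":20},{"tx":0,"ty":-0.1,"tz":0.1,"wx":0,"wy":0,"wz":0,"gripper":20},{"tx":0,"ty":-0.1,"tz":0.1,"wx":0,"wy":0,"wz":0,"gripper":20}], squeeze=25)

```text
clock: 3.7
tcp_pos: [0.4992, 0.3342, 0.0956]
orientation: [-2.112, -2.325, 0.001]
force: [-1.2, 0.4, 1.4]
gripper_width: 0.0374
grasp_force: 25.1
```

>>> arm_command(moves=[{"tx":0,"ty":0,"tz":0,"wx":0,"wy":0,"wz":0,"gripper":20},{"tx":0,"ty":0,"tz":0,"wx":0,"wy":0,"wz":0,"gripper":20},{"tx":0,"ty":0,"tz":0,"wx":0,"wy":0,"wz":0,"gripper":20}], squeeze=35)

```text
clock: 3.95
tcp_pos: [0.4994, 0.3343, 0.0956]
orientation: [-2.112, -2.325, 0.0]
force: [-1.0, 1.8, 1.3]
gripper_width: 0.037
grasp_force: 35.0
```

```bash
python3 -c "
from h import *
p,R,s=pose();print(w2l(p),s['force'],s['torque'],s['gripper_width'])
im=vision.capture('scene');print([d for d in nets.find_in('trigger','scene')][:2])
a=cv2.resize(im[150:230,215:280],None,fx=6,fy=6,interpolation=2)
im=vision.capture('side');b=cv2.resize(im[205:285,285:350],None,fx=6,fy=6,interpolation=2)
cv2.imwrite('pics/sq.png',np.hstack([a,b]))"
```

```text
[0.00801896 0.08949415 0.09559934] [-1.02571257  1.75148937  1.26245213] [-0.09638608  1.01876581  0.13036941] 0.037016356607488865
[{'extent': [247.8, 176.1, 7.3, 30.3], 'confidence': 0.76}, {'extent': [267.1, 257.3, 13.4, 29.8], 'confidence': 0.24}]
```

View pics/sq.png

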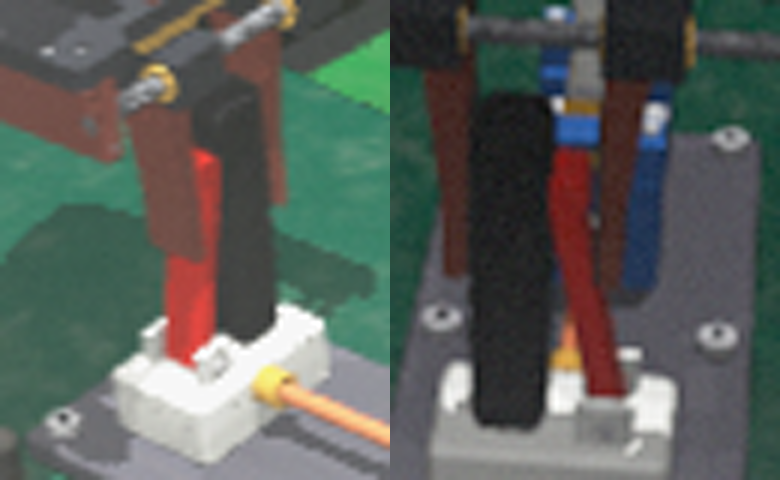

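The view shows the trigger tilted with its upper end against the grip (side crop (555,175)), so it is fully home. I'll release it and rise.

>>> arm_command(moves=[{"tx":0,"ty":0,"tz":0,"wx":0,"wy":0,"wz":0,"gripper":100},{"tx":0,"ty":0,"tz":0,"wx":0,"wy":0,"wz":0,"gripper":100},{"tx":0,"ty":0,"tz":0,"wx":0,"wy":0,"wz":0,"gripper":100},{"tx":0,"ty":0,"tz":0,"wx":0,"wy":0,"wz":0,"gripper":100},{"tx":0,"ty":0,"tz":0,"wx":0,"wy":0,"wz":0,"gripper":100},{"tx":0,"ty":0,"tz":0,"wx":0,"wy":0,"wz":0,"gripper":100},{"tx":0,"ty":0,"tz":0,"wx":0,"wy":0,"wz":0,"gripper":100}])

```text
clock: 4.68
tcp_pos: [0.5001, 0.3339, 0.0958]
orientation: [2.113, 2.324, 0.001]
force: [-0.1, -0.1, -0.7]
gripper_width: 0.0806
grasp_force: 0.0
```

>>> arm_command(moves=[{"tx":0,"ty":0,"tz":-3,"wx":0,"wy":0,"wz":0,"gripper":100},{"tx":0,"ty":0,"tz":-7,"wx":0,"wy":0,"wz":0,"gripper":100},{"tx":0,"ty":0,"tz":-10,"wx":0,"wy":0,"wz":0,"gripper":100},{"tx":0,"ty":0,"tz":-10,"wx":0,"wy":0,"wz":0,"gripper":100},{"tx":0,"ty":0,"tz":-10,"wx":0,"wy":0,"wz":0,"gripper":100}])

```text
clock: 5.1
tcp_pos: [0.5007, 0.3347, 0.1976]
orientation: [2.113, 2.324, 0.007]
force: [-0.4, 0.1, -0.3]
gripper_width: 0.0876
grasp_force: 0.0
```

```bash
python3 -c "
from h import *
p,R,s=pose();print(w2l(p),s['gripper_width'],s['clock'])
im=vision.capture('scene');print(nets.find_in('trigger','scene')[:1])
go((0,-.08,.2))"
```

```text
[0.00943442 0.08976755 0.19762247] 0.08759305282217826 5.1
[{'extent': [238.9, 175.4, 12.0, 32.3], 'confidence': 0.72}]
t cm [-16.91  -0.78  -0.51] w deg [-0.04  0.03  0.01]
```

>>> arm_command(moves=[{"tx":-3.8,"ty":-0.2,"tz":0,"wx":0,"wy":0,"wz":0,"gripper":100},{"tx":-7.6,"ty":-0.4,"tz":0,"wx":0,"wy":0,"wz":0,"gripper":100},{"tx":-11.4,"ty":-0.5,"tz":0,"wx":0,"wy":0,"wz":0,"gripper":100},{"tx":-15,"ty":-0.8,"tz":0,"wx":0,"wy":0,"wz":0,"gripper":100},{"tx":-16.9,"ty":-0.8,"tz":0,"wx":0,"wy":0,"wz":0,"gripper":100},{"tx":-16.9,"ty":-0.8,"tz":0,"wx":0,"wy":0,"wz":0,"gripper":100},{"tx":-16.9,"ty":-0.8,"tz":0,"wx":0,"wy":0,"wz":0,"gripper":100},{"tx":-16.9,"ty":-0.8,"tz":0,"wx":0,"wy":0,"wz":0,"gripper":100}])

```text
clock: 5.87
tcp_pos: [0.5071, 0.166, 0.1947]
orientation: [-2.111, -2.325, 0.002]
force: [-0.3, 0.4, -0.1]
gripper_width: 0.0876
grasp_force: 0.0
```

```bash
python3 - <<'E'
from h import *
p,R,s=pose();print(p,w2l(p),np.abs(s["qd"]).max());go((0,-.08,.081))
im=vision.capture("wrist");cv2.imwrite("pics/w4.png",cv2.resize(im[110:310,210:430],None,fx=3.5,fy=3,interpolation=cv2.INTER_CUBIC))
print([(np.round(d["extent"]).tolist(),round(d["confidence"],2)) for d in nets.find_in("block","wrist")][:4])
E
```

```text
[0.50708541 0.16599697 0.19465188] [-0.00031558 -0.07873097  0.19465188] 0.016157772702790688
t cm [-0.13  0.05 11.37] w deg [-0.09  0.01  0.06]
[([410.0, 167.0, 42.0, 41.0], 0.91), ([301.0, 259.0, 33.0, 53.0], 0.87), ([238.0, 254.0, 28.0, 44.0], 0.78), ([264.0, 0.0, 111.0, 237.0], 0.62)]
```

View pics/w4.png

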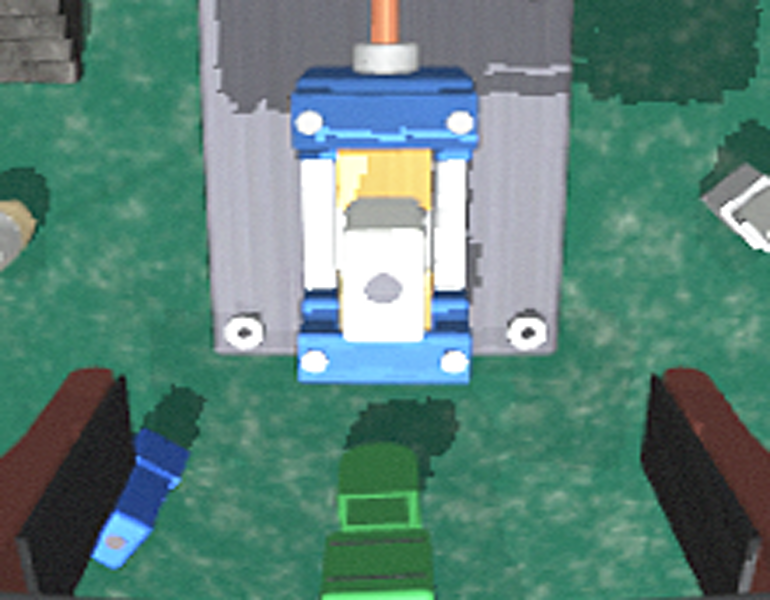

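The view shows the bright head's hole at crop (383,288), centred between the fingers. The blue, green and loose steel look-alikes stay clear of the descent.

```bash
python3 - <<'E'
from h import *
p,R,s=pose()
for n,u,z in(("hole",(383,288),.114),("s3",(245,333),.012),("s4",(528,333),.012)):
    o,d=wray((210+u[0]/3.5-.36,110+u[1]/3-.33),p,R);X=o+d*(z-o[2])/d[2];print(n,X.round(4),w2l(X).round(4))
E
```

```text
hole [0.5057 0.166  0.114 ] [-0.0017 -0.0786  0.114 ]
s3 [0.4631 0.1068 0.012 ] [-0.0497 -0.1335  0.012 ]
s4 [0.5601 0.1164 0.012 ] [ 0.0478 -0.1332  0.012 ]
```

>>> arm_command(moves=[{"tx":-0.1,"ty":0,"tz":3.5,"wx":0,"wy":0,"wz":0,"gripper":100},{"tx":-0.1,"ty":0,"tz":7,"wx":0,"wy":0,"wz":0,"gripper":100},{"tx":-0.1,"ty":0,"tz":10,"wx":0,"wy":0,"wz":0,"gripper":100},{"tx":-0.1,"ty":0,"tz":11.3,"wx":0,"wy":0,"wz":0,"gripper":100},{"tx":-0.1,"ty":0,"tz":11.3,"wx":0,"wy":0,"wz":0,"gripper":100},{"tx":-0.1,"ty":0,"tz":11.3,"wx":0,"wy":0,"wz":0,"gripper":100},{"tx":-0.1,"ty":0,"tz":11.3,"wx":0,"wy":0,"wz":0,"gripper":100}])

```text
clock: 6.55
tcp_pos: [0.5083, 0.165, 0.0835]
orientation: [2.111, 2.326, 0.002]
force: [-0.0, -0.1, 0.3]
gripper_width: 0.0876
grasp_force: 0.0
```

```bash
python3 -c "
from h import *
p,R,s=pose();print(w2l(p),s['force'],s['gripper_width'],s['clock'])
go((0,-.08,.081))"
```

```text
[ 0.00083838 -0.07987106  0.0834627 ] [-0.01545652 -0.10810762  0.25363298] 0.08756025179739273 6.55
t cm [-0.01 -0.08  0.25] w deg [ 0.06 -0.02  0.07]
```

>>> arm_command(moves=[{"tx":0,"ty":-0.1,"tz":0.1,"wx":0,"wy":0,"wz":0,"gripper":10},{"tx":0,"ty":-0.1,"tz":0.1,"wx":0,"wy":0,"wz":0,"gripper":10},{"tx":0,"ty":-0.1,"tz":0.1,"wx":0,"wy":0,"wz":0,"gripper":10},{"tx":0,"ty":-0.1,"tz":0.1,"wx":0,"wy":0,"wz":0,"gripper":10},{"tx":0,"ty":-0.1,"tz":0.1,"wx":0,"wy":0,"wz":0,"gripper":10},{"tx":0,"ty":-0.1,"tz":0.1,"wx":0,"wy":0,"wz":0,"gripper":10},{"tx":0,"ty":-0.1,"tz":0.1,"wx":0,"wy":0,"wz":0,"gripper":10},{"tx":0,"ty":-0.1,"tz":0.1,"wx":0,"wy":0,"wz":0,"gripper":10},{"tx":0,"ty":-0.1,"tz":0.1,"wx":0,"wy":0,"wz":0,"gripper":10},{"tx":0,"ty":-0.1,"tz":0.1,"wx":0,"wy":0,"wz":0,"gripper":10}], squeeze=15)

```text
clock: 7.38
tcp_pos: [0.5067, 0.164, 0.0816]
orientation: [-2.113, -2.325, 0.0]
force: [0.5, -0.5, -0.3]
gripper_width: 0.0246
grasp_force: 0.0
```

>>> arm_command(moves=[{"tx":0,"ty":0,"tz":0,"wx":0,"wy":0,"wz":0,"gripper":10},{"tx":0,"ty":0,"tz":0,"wx":0,"wy":0,"wz":0,"gripper":10},{"tx":0,"ty":0,"tz":0,"wx":0,"wy":0,"wz":0,"gripper":10}], squeeze=45)

```text
clock: 7.63
tcp_pos: [0.5068, 0.164, 0.0816]
orientation: [2.113, 2.325, 0.0]
force: [0.2, -0.2, 0.0]
gripper_width: 0.0197
grasp_force: 45.0
```

```bash
python3 -c "
from h import *
p,R,s=pose();print(w2l(p),s['force'],s['torque'],s['gripper_width'],s['clock'])
h=p[2]-.026;q=w2l(p)
for a in(.08,.16,0,-.16):
  print(a);go((q[0],q[1]+h*np.sin(a),.026+h*np.cos(a)),lean=-a)"
```

```text
[-0.00080877 -0.080674    0.08160138] [ 0.18346892 -0.23807904  0.01056727] [-0.03637953 -0.00609574 -0.03492671] 0.019742474742094458 7.6333
0.08
t cm [0.44 0.   0.02] w deg [ 0.   -4.58  0.01]
0.16
t cm [0.89 0.   0.07] w deg [ 0.   -9.17  0.01]
0
t cm [0. 0. 0.] w deg [0.   0.   0.01]
-0.16
t cm [-0.89 -0.    0.07] w deg [0.   9.17 0.01]
```

>>> arm_command(moves=[{"tx":0.2,"ty":0,"tz":0,"wx":0,"wy":-2.1,"wz":0,"gripper":10},{"tx":0.4,"ty":0,"tz":0,"wx":0,"wy":-4.2,"wz":0,"gripper":10},{"tx":0.6,"ty":0,"tz":0,"wx":0,"wy":-6.2,"wz":0,"gripper":10},{"tx":0.8,"ty":0,"tz":0.1,"wx":0,"wy":-8.2,"wz":0,"gripper":10},{"tx":0.9,"ty":0,"tz":0.1,"wx":0,"wy":-9.2,"wz":0,"gripper":10},{"tx":0.9,"ty":0,"tz":0.1,"wx":0,"wy":-9.2,"wz":0,"gripper":10},{"tx":0.9,"ty":0,"tz":0.1,"wx":0,"wy":-9.2,"wz":0,"gripper":10},{"tx":0.9,"ty":0,"tz":0.1,"wx":0,"wy":-9.2,"wz":0,"gripper":10}])

```text
clock: 8.3
tcp_pos: [0.5061, 0.172, 0.0811]
orientation: [2.03, 2.233, -0.165]
force: [-0.7, -3.3, 5.1]
gripper_width: 0.0202
grasp_force: 45.0
```

```bash
cat >> h.py <<'E'
def st():
    p,R,s=pose();l=Rt().T@R;print(w2l(p).round(4),"lean",(-Rn.from_matrix(R@Rt().T).as_rotvec()@Rt()[:,1]).round(4),"F",np.round(s['force'],1),"M",np.round(s['torque'],2),s['gripper_width'],s['grasp_force'],s['clock'])
E
python3 -c "
from h import *
st();go((-.0008,-.0807,.0816))"
```

```text
[-0.0007 -0.0726  0.0811] lean 0.1619 F [-0.7 -3.3  5.1] M [-0.88  0.23 -0.06] 0.020178460002360194 44.99063551425934 8.3
t cm [-0.81 -0.01  0.08] w deg [-0.    9.28 -0.01]
```

>>> arm_command(moves=[{"tx":0.1,"ty":0,"tz":0,"wx":0,"wy":-0.5,"wz":0,"gripper":10},{"tx":0.15,"ty":0,"tz":0,"wx":0,"wy":-0.5,"wz":0,"gripper":10},{"tx":0.15,"ty":0,"tz":0,"wx":0,"wy":-0.5,"wz":0,"gripper":10},{"tx":0.15,"ty":0,"tz":0,"wx":0,"wy":-0.5,"wz":0,"gripper":10}])

```text
clock: 8.63
tcp_pos: [0.506, 0.1726, 0.081]
orientation: [2.026, 2.226, -0.175]
force: [-0.6, -5.5, 7.5]
gripper_width: 0.0197
grasp_force: 45.0
```

```bash
python3 -c "
from h import *
st();go((-.0008,-.0807,.0816));go((-.0008,-.0807-.0095,.081),.165)
im=vision.capture('scene');im2=vision.capture('side')
cv2.imwrite('pics/l1.png',np.hstack([cv2.resize(im[185:245,275:345],None,fx=5.5,fy=8,interpolation=2),cv2.resize(im2[185:245,285:355],None,fx=5.5,fy=8,interpolation=2)]))"
```

```text
[-0.0007 -0.0721  0.081 ] lean 0.1717 F [-0.6 -5.5  7.5] M [-1.51  0.23 -0.02] 0.01968608843422435 44.9921053647995 8.6333
t cm [-0.86 -0.01  0.09] w deg [-0.02  9.84 -0.07]
t cm [-1.78 -0.    0.31] w deg [-1.000e-02  1.929e+01 -7.000e-02]
```

View pics/l1.png

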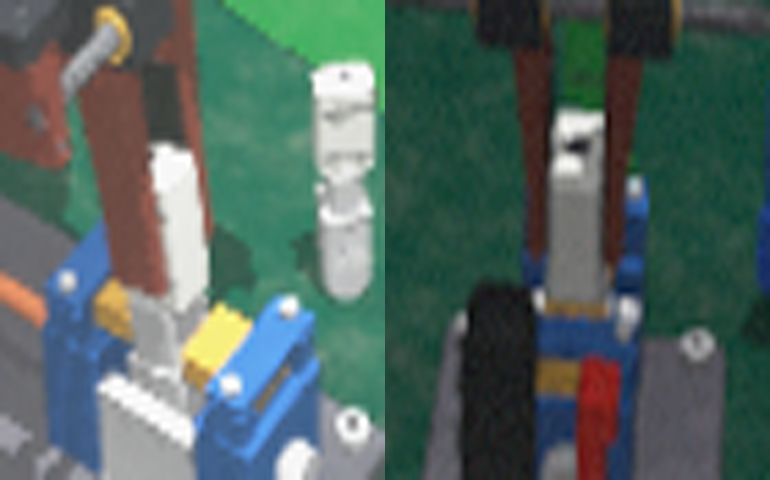

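The block leans clearly to +y, and the rising moment (0.9 → 1.5 N m) with little further travel shows the left shoe near its stop. Now the other side.

>>> arm_command(moves=[{"tx":-0.3,"ty":0,"tz":0,"wx":0,"wy":3.3,"wz":0,"gripper":10},{"tx":-0.6,"ty":0,"tz":0.05,"wx":0,"wy":6.6,"wz":0,"gripper":10},{"tx":-0.9,"ty":0,"tz":0.1,"wx":0,"wy":9.9,"wz":0,"gripper":10},{"tx":-1.1,"ty":0,"tz":0.15,"wx":0,"wy":12,"wz":0,"gripper":10},{"tx":-1.3,"ty":0,"tz":0.2,"wx":0,"wy":14,"wz":0,"gripper":10},{"tx":-1.5,"ty":0,"tz":0.25,"wx":0,"wy":16,"wz":0,"gripper":10},{"tx":-1.7,"ty":0,"tz":0.3,"wx":0,"wy":18,"wz":0,"gripper":10},{"tx":-1.9,"ty":0,"tz":0.3,"wx":0,"wy":19.3,"wz":0,"gripper":10},{"tx":-1.9,"ty":0,"tz":0.3,"wx":0,"wy":19.3,"wz":0,"gripper":10},{"tx":-1.9,"ty":0,"tz":0.3,"wx":0,"wy":19.3,"wz":0,"gripper":10}])

```text
clock: 9.57
tcp_pos: [0.5077, 0.1577, 0.0812]
orientation: [-2.024, -2.229, -0.174]
force: [0.1, 6.1, -0.1]
gripper_width: 0.0202
grasp_force: 45.0
```

>>> arm_command(moves=[{"tx":0,"ty":0,"tz":0,"wx":0,"wy":0,"wz":0,"gripper":10},{"tx":0,"ty":0,"tz":0,"wx":0,"wy":0,"wz":0,"gripper":10},{"tx":0,"ty":0,"tz":0,"wx":0,"wy":0,"wz":0,"gripper":10}])

```text
clock: 9.82
tcp_pos: [0.5077, 0.1578, 0.081]
orientation: [-2.023, -2.23, -0.173]
force: [0.0, 6.4, 0.5]
gripper_width: 0.0197
grasp_force: 45.0
```

```bash
python3 -c "
from h import *
st();go((-.0008,-.0807,.0816))"
```

```text
[-0.0005 -0.087   0.081 ] lean -0.1698 F [0.  6.4 0.5] M [ 1.2  -0.    0.02] 0.01968612227720763 44.999629855155945 9.8167
t cm [ 0.63 -0.03  0.05] w deg [ 0.03 -9.73  0.11]
```

>>> arm_command(moves=[{"tx":-0.1,"ty":0,"tz":0,"wx":0,"wy":0.3,"wz":0,"gripper":10},{"tx":-0.2,"ty":0,"tz":0,"wx":0,"wy":0.6,"wz":0,"gripper":10},{"tx":-0.2,"ty":0,"tz":0,"wx":0,"wy":0.6,"wz":0,"gripper":10},{"tx":-0.2,"ty":0,"tz":0,"wx":0,"wy":0.6,"wz":0,"gripper":10},{"tx":-0.2,"ty":0,"tz":0,"wx":0,"wy":0.6,"wz":0,"gripper":10}])

```text
clock: 10.23
tcp_pos: [0.5077, 0.1573, 0.081]
orientation: [-2.016, -2.224, -0.185]
force: [-0.0, 9.7, 0.5]
gripper_width: 0.0201
grasp_force: 45.0
```

```bash
python3 -c "
from h import *
st();go((-.0008,-.0807,.0816))"
```

```text
[-0.0005 -0.0874  0.081 ] lean -0.1819 F [-0.   9.7  0.5] M [ 2.11  0.13 -0.11] 0.020063707691154523 44.999486804008484 10.2333
t cm [ 0.67 -0.03  0.06] w deg [  0.03 -10.42   0.16]
```

>>> arm_command(moves=[{"tx":0.3,"ty":0,"tz":0,"wx":0,"wy":-3.5,"wz":0,"gripper":10},{"tx":0.6,"ty":0,"tz":0,"wx":0,"wy":-7,"wz":0,"gripper":10},{"tx":0.8,"ty":0,"tz":0,"wx":0,"wy":-10.3,"wz":0,"gripper":10},{"tx":0.8,"ty":0,"tz":0,"wx":0,"wy":-10.3,"wz":0,"gripper":10},{"tx":0.8,"ty":0,"tz":0,"wx":0,"wy":-10.3,"wz":0,"gripper":10},{"tx":0.8,"ty":0,"tz":0,"wx":0,"wy":-10.3,"wz":0,"gripper":10}])

```text
clock: 10.73
tcp_pos: [0.5066, 0.1638, 0.0816]
orientation: [-2.11, -2.326, -0.002]
force: [-0.7, 10.0, -3.4]
gripper_width: 0.0197
grasp_force: 45.0
```

```bash
python3 -c "
from h import *
st();go((-.0008,-.08,.081))
vision.capture('scene');vision.capture('side')
for c in('scene','side'):
  for t in('shoe_left','shoe_right','block'):print(c,t,[(np.round(d['extent'],1).tolist(),round(d['confidence'],2)) for d in nets.find_in(t,c)][:2])"
```

```text
[-0.001  -0.0809  0.0816] lean -0.0017 F [-0.7 10.  -3.4] M [ 2.73  0.32 -0.03] 0.019733500311633317 44.99900758266449 10.7333
t cm [0.09 0.02 0.06] w deg [-0.   -0.1   0.09]
scene shoe_left [([292.1, 218.6, 7.5, 8.3], 0.39)]
scene shoe_right [([222.6, 162.8, 123.1, 108.7], 0.45)]
scene block [([327.5, 194.1, 19.0, 27.9], 0.83), ([344.1, 225.9, 17.5, 43.9], 0.79)]
side shoe_left [([314.2, 230.9, 3.8, 4.6], 0.46)]
side shoe_right []
side block [([312.1, 195.4, 11.9, 27.2], 0.73), ([352.0, 194.1, 14.8, 30.4], 0.7)]
```

>>> arm_command(moves=[{"tx":0,"ty":0,"tz":0,"wx":0,"wy":0,"wz":0,"gripper":10},{"tx":0,"ty":0,"tz":0,"wx":0,"wy":0,"wz":0,"gripper":10},{"tx":0.05,"ty":0,"tz":0,"wx":0,"wy":0,"wz":0,"gripper":10}])

```text
clock: 11.38
tcp_pos: [0.5066, 0.1638, 0.0816]
orientation: [-2.112, -2.324, -0.002]
force: [-0.6, 8.8, -4.0]
gripper_width: 0.0201
grasp_force: 45.0
```

```bash
python3 -c "
from h import *
st();go((-.0008,-.08,.081))"
```

```text
[-0.001  -0.0809  0.0816] lean -0.0024 F [-0.6  8.8 -4. ] M [2.33 0.25 0.02] 0.020097687859190232 44.998944997787476 11.3833
t cm [0.09 0.02 0.06] w deg [-0.01 -0.14  0.  ]
```

>>> arm_command(moves=[{"tx":0.1,"ty":0,"tz":0,"wx":0,"wy":0,"wz":0,"gripper":10},{"tx":0.15,"ty":0,"tz":0,"wx":0,"wy":0,"wz":0,"gripper":10},{"tx":0.15,"ty":0,"tz":0,"wx":0,"wy":0,"wz":0,"gripper":10},{"tx":0.15,"ty":0,"tz":0,"wx":0,"wy":0,"wz":0,"gripper":10}])

```text
clock: 11.72
tcp_pos: [0.5066, 0.164, 0.0816]
orientation: [-2.113, -2.323, -0.001]
force: [-1.3, 6.0, -3.4]
gripper_width: 0.0198
grasp_force: 45.0
```

```bash
python3 -c "
from h import *
st()"
```

```text
[-0.001  -0.0807  0.0816] lean -0.0011 F [-1.3  6.  -3.4] M [1.74 0.15 0.01] 0.01982250201101084 44.99907910823822 11.7167
```

>>> arm_command(moves=[{"tx":0.15,"ty":0,"tz":0,"wx":0,"wy":0,"wz":0,"gripper":10},{"tx":0.3,"ty":0,"tz":0,"wx":0,"wy":0,"wz":0,"gripper":10},{"tx":0.3,"ty":0,"tz":0,"wx":0,"wy":0,"wz":0,"gripper":10},{"tx":0.3,"ty":0,"tz":0,"wx":0,"wy":0,"wz":0,"gripper":10}])

```text
clock: 12.05
tcp_pos: [0.5065, 0.1648, 0.0815]
orientation: [2.114, 2.322, -0.003]
force: [0.0, -1.0, -1.7]
gripper_width: 0.0197
grasp_force: 45.0
```

```bash
python3 -c "
from h import *
st()"
```

```text
[-0.0011 -0.0799  0.0815] lean 0.0025 F [ 0.  -1.  -1.7] M [-0.48 -0.02  0.05] 0.01972161889395934 44.99921143054962 12.05
```

>>> arm_command(moves=[{"tx":0,"ty":0,"tz":-0.3,"wx":0,"wy":0,"wz":0,"gripper":10},{"tx":0,"ty":0,"tz":-0.6,"wx":0,"wy":0,"wz":0,"gripper":10},{"tx":0,"ty":0,"tz":-0.9,"wx":0,"wy":0,"wz":0,"gripper":10},{"tx":0,"ty":0,"tz":-0.9,"wx":0,"wy":0,"wz":0,"gripper":10},{"tx":0,"ty":0,"tz":-0.9,"wx":0,"wy":0,"wz":0,"gripper":10}])

```text
clock: 12.47
tcp_pos: [0.5066, 0.1664, 0.091]
orientation: [2.112, 2.324, -0.001]
force: [0.2, 0.0, -5.3]
gripper_width: 0.0195
grasp_force: 45.0
```

```bash
python3 -c "
from h import *
st()"
```

```text
[-0.0007 -0.0783  0.091 ] lean 0.0015 F [ 0.2  0.  -5.3] M [-0.07 -0.01 -0.  ] 0.019468099527425696 44.998735785484314 12.4667
```

>>> arm_command(moves=[{"tx":-0.05,"ty":0,"tz":-1,"wx":0,"wy":0,"wz":0,"gripper":10},{"tx":-0.1,"ty":0,"tz":-2,"wx":0,"wy":0,"wz":0,"gripper":10},{"tx":-0.1,"ty":0,"tz":-3,"wx":0,"wy":0,"wz":0,"gripper":10},{"tx":-0.1,"ty":0,"tz":-4,"wx":0,"wy":0,"wz":0,"gripper":10},{"tx":-0.1,"ty":0,"tz":-5,"wx":0,"wy":0,"wz":0,"gripper":10},{"tx":-0.1,"ty":0,"tz":-6,"wx":0,"wy":0,"wz":0,"gripper":10},{"tx":-0.1,"ty":0,"tz":-6.6,"wx":0,"wy":0,"wz":0,"gripper":10},{"tx":-0.1,"ty":0,"tz":-7,"wx":0,"wy":0,"wz":0,"gripper":10},{"tx":-0.1,"ty":0,"tz":-7,"wx":0,"wy":0,"wz":0,"gripper":10},{"tx":-0.1,"ty":0,"tz":-7,"wx":0,"wy":0,"wz":0,"gripper":10}])

```text
clock: 13.3
tcp_pos: [0.5065, 0.1653, 0.1607]
orientation: [2.112, 2.324, -0.002]
force: [-0.5, -0.7, -4.2]
gripper_width: 0.0199
grasp_force: 45.0
```

```bash
python3 -c "
from h import *
st();go((-.0005,-.0795,.1606))
ims={c:vision.capture(c) for c in('scene','side')}
cs=[]
for c in ims:
  cs.append(nets.find_in('block',c));print(c,[(np.round(d['extent'],1).tolist(),round(d['confidence'],2)) for d in cs[-1]][:5])
p,R,s=pose();q=w2l(p)
for c in ims:
  for z in(.091,.133,.193):print(c,z,proj(c,l2w((q[0],q[1],z))).round(1))
"
```

```text
[-0.001  -0.0793  0.1607] lean 0.0017 F [-0.5 -0.7 -4.2] M [-0.07  0.03 -0.04] 0.019903053383730555 44.99860882759094 13.3
t cm [-0.02  0.05  0.01] w deg [-0.    0.09  0.02]
scene [([297.7, 175.8, 15.8, 42.6], 0.75), ([323.9, 262.0, 11.8, 29.9], 0.66), ([330.3, 193.5, 16.1, 27.6], 0.56)]
side [([312.6, 164.0, 14.2, 45.3], 0.86), ([255.4, 209.7, 19.5, 32.3], 0.79), ([354.1, 192.1, 11.6, 29.6], 0.7)]
scene 0.091 [306.6 213.7]
scene 0.133 [305.9 197.7]
scene 0.193 [304.9 173.6]
side 0.091 [320.3 208.5]
side 0.133 [320.9 191.1]
side 0.193 [321.8 165.1]
```

```bash
python3 - <<'E'
from h import *
q=w2l(pose()[0])
for c in("scene","side"):
    im=vision.capture(c).astype(int)
    for z in np.arange(.085,.135,.006):
        u=proj(c,l2w((q[0],q[1],z)));r=int(round(u[1]));row=im[r,int(u[0])-18:int(u[0])+19]
        m=(row.min(1)>95)&(row.max(1)-row.min(1)<28);x=np.flatnonzero(m)+int(u[0])-18
        print(c,round(z,3),u.round(1),x.tolist())
E
```

```text
scene 0.085 [306.7 215.9] [298, 299, 300, 301, 302, 303, 304, 305, 306, 307, 308, 309]
scene 0.091 [306.6 213.7] [300, 301, 302, 303, 304, 305, 306, 307, 308, 309, 310, 311]
scene 0.097 [306.5 211.4] [297, 298, 299, 300, 301, 302, 303, 304, 305, 306, 307, 308, 309, 310, 311, 312, 313, 314]
scene 0.103 [306.4 209.2] [298, 299, 300, 301, 302, 303, 304, 305, 306, 307, 308, 309, 310, 311, 312, 313, 314, 315]
scene 0.109 [306.3 206.9] [298, 299, 300, 301, 302, 303, 304, 305, 306, 307, 308, 309, 310, 311, 312, 313, 314, 315]
scene 0.115 [306.2 204.7] [298, 299, 300, 301, 302, 303, 304, 305, 306, 307, 308, 309, 310, 311, 312, 313, 314, 315]
scene 0.121 [306.1 202.4] [297, 298, 299, 300, 301, 302, 303, 304, 305, 306, 307, 308, 309, 310, 311, 312, 313, 314, 315]
scene 0.127 [306.  200.1] [297, 298, 299, 300, 301, 302, 303, 304, 305, 306, 307, 308, 309, 310, 311, 312, 313, 314, 315]
scene 0.133 [305.9 197.7] [299, 300, 301, 302, 303, 304, 305, 306, 307, 308, 309, 310, 311, 312, 313, 314]
side 0.085 [320.3 211. ] []
side 0.091 [320.3 208.5] [330]
side 0.097 [320.4 206.1] [314, 315, 316, 317, 318, 319, 320, 321, 322, 323, 324, 325]
side 0.103 [320.5 203.6] [315, 316, 317, 318, 319, 320, 321, 322, 323, 324, 325]
side 0.109 [320.6 201.2] [315, 316, 317, 318, 319, 320, 321, 322, 323, 324, 325]
side 0.115 [320.7 198.7] [315, 316, 317, 318, 319, 320, 321, 323, 324, 325]
side 0.121 [320.8 196.2] [315, 316, 317, 318, 319, 320, 321, 323, 324]
side 0.127 [320.8 193.6] [315, 316, 317, 318, 319, 320, 321, 322, 323, 324, 325, 326]
side 0.133 [320.9 191.1] [315, 316, 317, 318, 319, 320, 321, 323, 324, 325, 326, 327]
```

The block's shank is vertical and centred, with its foot about 2 cm over the nest. I'll let it settle briefly and then hand in.

>>> arm_command(moves=[{"tx":0,"ty":0,"tz":0,"wx":0,"wy":0,"wz":0,"gripper":10},{"tx":0,"ty":0,"tz":0,"wx":0,"wy":0,"wz":0,"gripper":10},{"tx":0,"ty":0,"tz":0,"wx":0,"wy":0,"wz":0,"gripper":10}])

```text
clock: 13.85
tcp_pos: [0.5066, 0.1653, 0.1606]
orientation: [2.112, 2.324, -0.002]
force: [0.2, -0.1, -4.4]
gripper_width: 0.0196
grasp_force: 45.0
```

```bash
python3 -c "
from h import *
st();print(workorder.sign_off())"
```

```text
[-0.0009 -0.0794  0.1606] lean 0.0018 F [ 0.2 -0.1 -4.4] M [-0.09  0.07 -0.  ] 0.019624527902634623 44.99863386154175 13.85
the job is handed in; nothing more can be done
None
```

I vented the clamp, rocked the block until both shoes let go, and handed in at 13.9 s with the block held upright, its foot about 2 cm above the nest; the loose parts were left standing.

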